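Load the eyelet setter with a fresh tube of eyelets

ROBOT

A 6-joint arm with a two-finger parallel gripper is mounted at the origin on the work surface. World frame = base frame: x ahead of the robot, y to its left, z up, the work surface at z = 0. Lengths are in m, angles in rad, forces in N, time in s.
With the tool pointing down it reaches from about 0.25 to 0.775 m from the base axis. Payload 4 kg.
Tool frame: the origin (TCP) lies on the centre line of the jaws, within the pads' length; the fingertips stand 22 mm ahead of it and the grasp point (between the pads) lies 3 mm ahead of it; z points along the fingers, y is the direction in which the jaws open and shut (so a half turn about z gives the same grasp; the last joint's range is limited). The gripper opens to 94 mm and grips with 3 to 60 N. Pads are 16 mm wide; open, the fingers measure 119 mm over their backs; the gripper's body (75 mm by 177 mm) begins 78 mm behind the grasp point.
Start: joints at [-1.376, 0.087, 1.371, -0, 1.684, -0.103], TCP at [0.161, -0.526, 0.228] pointing down, gripper open.
Joint ranges: [-3.1, 3.1], [-0.76, 2.03], [0.27, 2.55], [-1.08, 4.22], [0.17, 2.65], [-2.57, 2.57]. Speed limits (rad/s): [2.79, 2.79, 3.14, 3.14, 3.14, 3.14].

INTERFACE

Orientations are given as [roll, pitch, yaw] about the fixed x, y, z axes, in that order (R = Rz(yaw) Ry(pitch) Rx(roll)).
In Python, from bench import robot gives the robot as it stands. The module is installed in compiled form; this text tells all that it offers.
- The arm moves only by the shell command python3 -m inch 'ROWS'. ROWS is JSON, a list of rows, each an object with "linear": the shift along the world's x, y, z scaled (see below), a list of three; "twist": the turn about the world's z scaled (see below); "gripper": the opening, from 0 (shut) to 1 (fully open). In form: [{"linear": [x, y, z], "twist": twist, "gripper": gripper}, ...]. A call has 1 to 10 rows; each row is the pose to reach, as a shift and turn from the pose commanded when the call began; what a row does not reach only later rows make up. The controller multiplies each number of a shift by 0.1 m and each number of a turn by 60 degrees. A row lasts 1/12 s, in which the tool goes at most 41.7 mm and 7.16 degrees, less where a joint would pass 70% of its speed; a pose out of reach is approached as far as the arm can. A call with a number of a shift or a turn outside -1 to 1 is refused whole. A call with a gripper value outside its range is refused whole. The fingers move at their own pace and stop on an object; the grip force is fixed at half the most. Time passes only in rows, so rows that repeat a pose let the fingers close. It gives the time, the measured TCP pose, the force and the opening at its end, in the units of the state.
- robot.get_obs(): the state, without advancing time (a new reading comes with each control period).
- robot.snapshot(name): name is "scene" or "top" or "wrist"; returns a dict with "image" (384x512x3 uint8, red, green, blue), "depth" (384x512 float32, m along the optical axis (not along the pixel's ray), 0 where there is no reading), "mtx" (3x3 intrinsics, pixels), "rvec" (rotation vector, rad) and "tvec" (3), from world to camera coordinates, as OpenCV has them; the wrist camera has in their place "hand_eye" (4x4, takes a point from camera to tool coordinates, whose origin is the TCP and whose axes are the flange's). Camera axes: x right, y down, z forward; pixel columns grow to the right and rows downward; lengths in m; the calibration is good to about 2 mm. A picture is of the moment at which its call begins: read the wrist's pose just before it.
- robot.close_job(): hands the job in, once; it reports no verdict.
The state is a dict: "time": time; "joint_positions": joint angles; "qvel": joint speeds; "joint_torque": joint torques, N m; "tool_pos": TCP position; "ee_rot": TCP orientation; "wrist_force": force on the tool from outside, world axes, zero at the start; "wrist_torque": the same for the moment, N m; "width": finger opening in m.
Only numpy, scipy, OpenCV 4.12 (cv2) and the standard library are available. Lean on these libraries where they do the work, as an engineer would, in place of code of your own. Each camera call takes 0.05 s, during which the arm holds its last target.

TASK

The eyelet setter has run empty: snap the clear tube of eyelets straight forward out of its two spring clips, lay it in the setter's V cradle with its narrow outlet at the feed block and let go of it, then press the big black button right down and let it come back up so that the setter picks up its first eyelet. The tube is thin plastic, so hold it with a light grip and set it down gently, do not drop it or knock it. Leave the steel hand punch in its own clips and everything else on the bench where it is.

Things in the scene. Friction and masses are not known exactly. Their poses are not given: they have to be found in the camera images.
- tube_mid (a point): Middle of the tube of eyelets, on its axis. Clear thin-walled plastic tube, 18 mm diameter, rose-gold eyelets stacked inside; at each end a white cap 24 mm in diameter and 12 mm long, from 58 to 70 mm either side of this point. Level; its own y axis runs along it, z is up at the start. About 80 g. It safely bears 40 N from each finger.
- tube_outlet (a point): Tip of the tube's narrow white outlet nozzle (10 mm diameter, 14 mm long), on the axis 84 mm from tube_mid towards the tube's own -y. The other end is a plain cap.
- rack: Fixed grey stand of sprung clips, origin on the bench under the line of the clips, front at its -x. Two stations at y = +90 and -90 mm, x = 0, 120 mm up; the tube is in one, the punch in the other. Base plate 8 mm thick, from 45 mm in front to 105 mm behind, with a 45 mm high lip at its rear. Steel uprights 16 mm wide, 136 mm high, stand behind the clips only, 14 mm behind the bar's axis.
- clips_right (a point): Clip axis at the stand's right station (its -y), axes of the stand; the left one is 180 mm away. Two C-clips, 11 mm wide, centred 44 mm either side, 77 mm of bare bar between them. Each has sprung upper and lower leaves with lips in front of the bar, reaching 15 mm forward. A straight pull towards -x of 7 to 12 N snaps the bar out within 12 mm. It cannot come out upward or endways.
- cradle (a point): Where tube_mid lies in the cradle, 115 mm up; axes of the setter: y along the cradle, away from the feed block, -x its front. Two open-topped 90 degree V blocks 10 mm wide, mouths 37 mm wide, tops 6 mm above this point, centred 44 mm either side of it along y; 78 mm free between them; shelf 42 mm below. The tube's clear body lies in them, a cap outside each, with 9 mm of play either way along y.
- cradle_outlet (a point): Where tube_outlet lies when the tube is in the cradle: 84 mm from the cradle point towards the setter's -y, 10 mm short of the dark round mouth of the white feed block, which rises 20 mm above this point. The setter's head (300 mm high) stands beyond the feed block.
- button_top (a point): Centre of the top face of the setter's black push button, 48 mm in diameter, 65 mm above the bench when up, on the right front of the setter's base. It is pressed straight down. The setter's overhanging head (underside 215 mm above the bench) starts 72 mm behind it (+x of the setter) and 15 mm to its left.
- button (a joint): Travel of the black button in m: 0 up, 0.008 right down. A return spring: about 1.5 N to start, 5 N fully down.
- punch_mid (a point): Middle of the steel hand punch, on its axis: solid bright bar of 18 mm diameter with a brown wooden mushroom head at one end and a stepped tip at the other, 158 mm long, in the other pair of clips. Not to be moved.
- last: Pale grey rubber shoe last, 262 mm long (x, toe at +x), 92 mm wide, 102 mm high, standing on its sole at the back; origin under its middle. Leave it.
- pliers_a: Chrome eyelet pliers lying flat, 190 mm long, 18 mm high, left front of the bench; origin under the pivot, jaws to +x. Leave them.
- pliers_b: A second pair of the same chrome pliers, right front of the bench. Leave them.
- saucer: White ceramic saucer of loose rose-gold eyelets, 124 mm across, 20 mm high; origin under its middle. Leave it.
- tin: Flat aluminium tin, 70 mm across, 24 mm high; origin under its middle. Leave it.
- jar: Amber glass jar with a black lid, 56 mm across, 62 mm high, left front of the bench; origin under its middle. Leave it.
There are look-alikes about, which are no part of the job. Leave any blue, green or turquoise look-alike of the part that bears tube_mid alone.

How it is judged:
By the outcome, as a careful person would: the job done as asked, in the order asked, and still so for the second after the job is handed in, with the robot touching nothing.
It also fails if it takes over 48 s, if anything falls off the work surface, if the arm or the gripper's body presses on something with over 40 N, if the wrist force passes 120 N, or if a joint passes its speed limit or range.

## Working session

There is one attempt and no reset: what is moved stays moved. The work goes in short steps, Python scripts to look and compute and a shell command to move; the robot and the scene stay as the last step left them, time stands still between calls to the robot, and variables do not carry over. Pictures are saved under pics/ and viewed, and the job is handed in when it is done.

```bash
mkdir -p pics
cat > h.py <<'E'
import numpy as np, cv2, pickle
from bench import robot
def snap(name,fn=None):
    o=robot.get_obs(); s=robot.snapshot(name); s['obs']=o
    if fn:
        cv2.imwrite('pics/'+fn+'.png',cv2.cvtColor(s['image'],cv2.COLOR_RGB2BGR)); pickle.dump(s,open(fn+'.pkl','wb'))
    return s
def cam2w(s):
    T=np.eye(4)
    if 'rvec' in s:
        R=cv2.Rodrigues(np.array(s['rvec'],float))[0]; t=np.array(s['tvec'],float).reshape(3)
        T[:3,:3]=R.T; T[:3,3]=-R.T@t; return T
    from scipy.spatial.transform import Rotation as Ro
    W=np.eye(4); W[:3,:3]=Ro.from_euler('xyz',s['obs']['ee_rot']).as_matrix(); W[:3,3]=s['obs']['tool_pos']
    return W@np.array(s['hand_eye'])
def cloud(s):
    K=s['mtx']; d=s['depth']; v,u=np.mgrid[:d.shape[0],:d.shape[1]]
    P=np.stack([(u-K[0,2])/K[0,0]*d,(v-K[1,2])/K[1,1]*d,d],-1)
    T=cam2w(s); W=P@T[:3,:3].T+T[:3,3]; W[d<=0]=np.nan; return W
def crop(s,r,fn,k=4):
    a,b,c,d=r
    im=cv2.resize(s['image'][b:d,a:c],None,fx=k,fy=k,interpolation=cv2.INTER_CUBIC)
    cv2.imwrite('pics/'+fn+'.png',cv2.cvtColor(im,cv2.COLOR_RGB2BGR))
def load(fn): return pickle.load(open(fn+'.pkl','rb'))
E
python3 - <<'E'
from h import *
print(robot.get_obs())
for n in ['scene','top','wrist']:
    s=snap(n,n+'0'); print(n,cam2w(s).round(3).tolist(),s['mtx'].tolist() if hasattr(s['mtx'],'tolist') else s['mtx'])
E
```

```text
{'time': 0.0, 'joint_positions': array([-1.37608466e+00,  8.79456141e-02,  1.37223890e+00, -1.07236266e-05,
        1.68360242e+00, -1.03144694e-01]), 'qvel': array([-0.00020803,  0.00072418, -0.00029803, -0.00129122,  0.00042637,
        0.00089057]), 'joint_torque': array([ 5.96600621e-04, -3.40176415e+01, -3.02428186e+01,  7.18663190e-02,
        3.30276426e-02, -1.81288915e-04]), 'tool_pos': array([ 0.16128076, -0.5252982 ,  0.22631706]), 'ee_rot': array([-3.13940894e+00, -2.15325358e-04,  2.97854933e-01]), 'wrist_force': array([-0.18936336,  0.75555354,  0.29315459]), 'wrist_torque': array([-0.03736744, -0.02629423,  0.04152778]), 'width': 0.09399832933939362}
scene [[-0.563, 0.573, -0.595, 1.083], [0.826, 0.402, -0.395, 0.394], [0.013, -0.714, -0.7, 0.768], [0.0, 0.0, 0.0, 1.0]] [[390.5252641077204, 0.0, 262.2888490865376], [0.0, 390.5252641077204, 189.886996683861], [0.0, 0.0, 1.0]]
top [[-0.009, -0.993, 0.117, 0.391], [-1.0, 0.007, -0.017, 0.015], [0.016, -0.117, -0.993, 0.965], [0.0, 0.0, 0.0, 1.0]] [[355.41074395398755, 0.0, 256.78258811714784], [0.0, 355.41074395398755, 189.15903384397043], [0.0, 0.0, 1.0]]
wrist [[0.294, -0.923, -0.248, 0.234], [-0.956, -0.284, -0.074, -0.504], [-0.003, 0.259, -0.966, 0.384], [0.0, 0.0, 0.0, 1.0]] [[341.05789718692387, 0.0, 251.45091642510872], [0.0, 341.05789718692387, 189.2913799693174], [0.0, 0.0, 1.0]]
```

View pics/scene0.png

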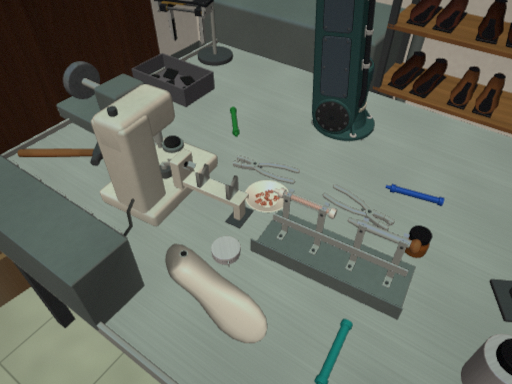

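View pics/top0.png

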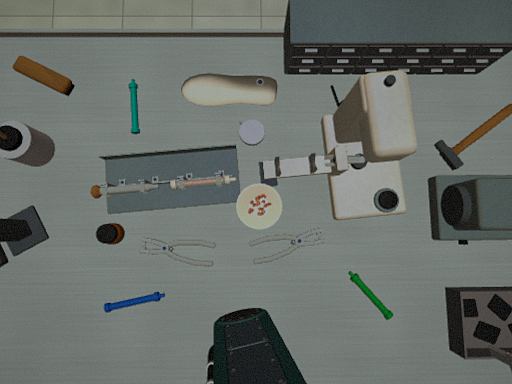

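View pics/wrist0.png

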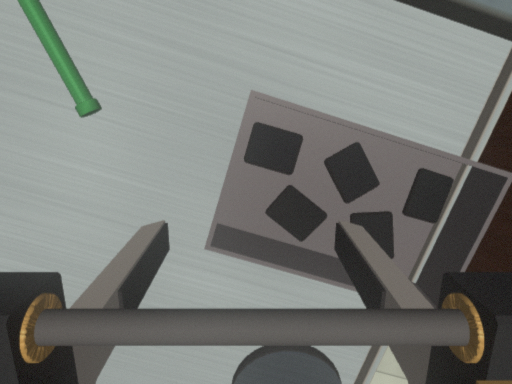

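Run:
```python
from h import *
s=load('top0'); crop(s,(85,135,245,225),'c1',5); crop(s,(235,120,415,225),'c2',4)
s=load('scene0'); crop(s,(240,170,440,310),'c3',4); crop(s,(90,80,270,240),'c4',4)
```

```text
(no output)
```

View pics/c1.png

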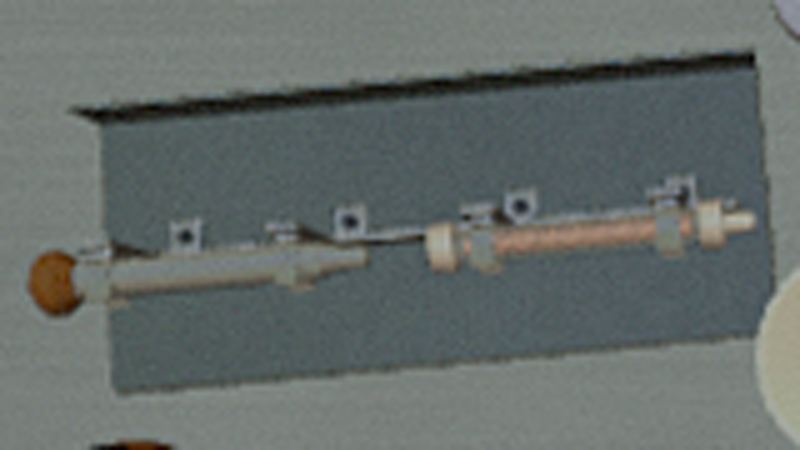

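View pics/c2.png

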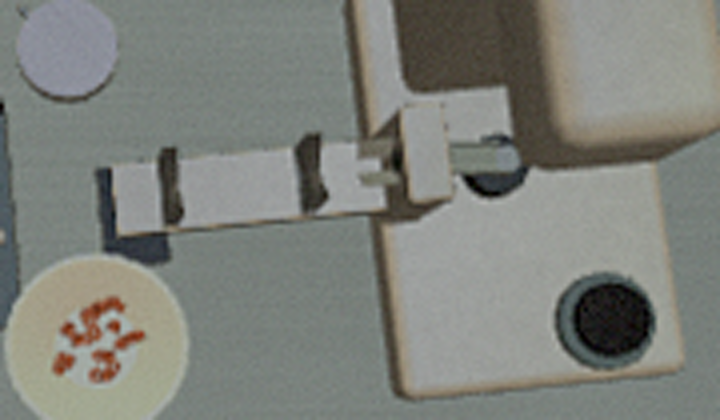

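View pics/c3.png

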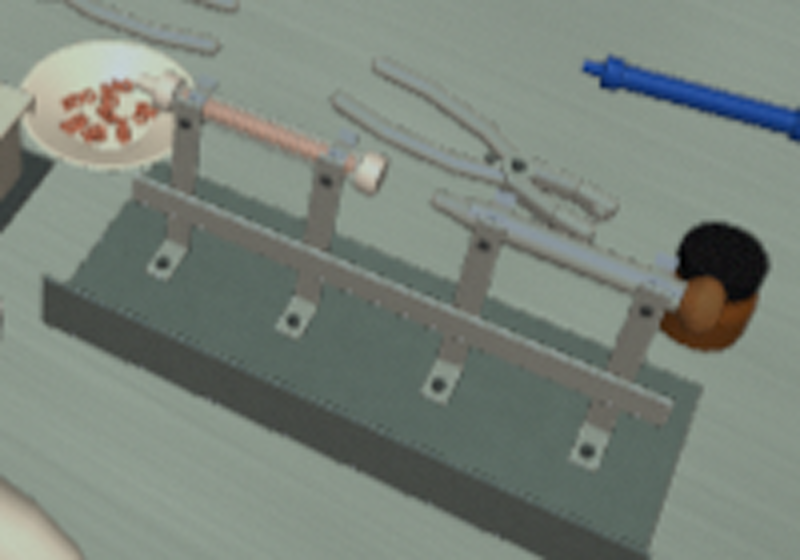

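View pics/c4.png

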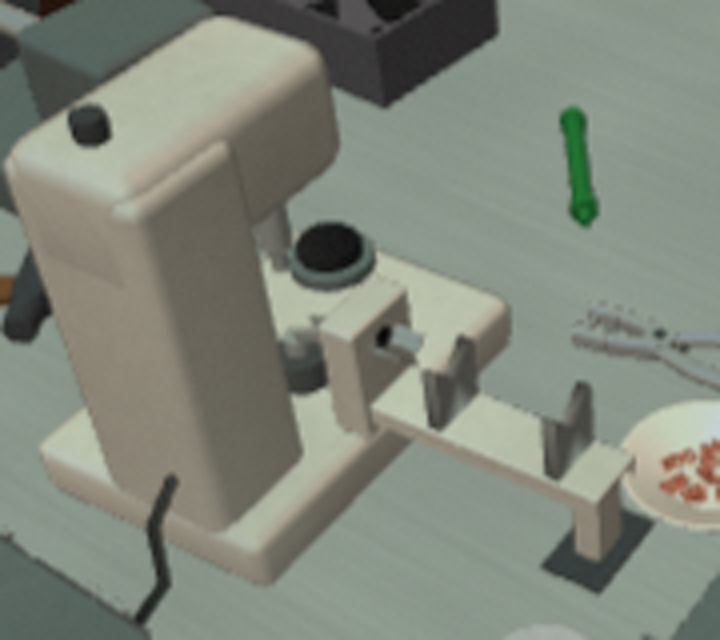

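Run:
```python
from h import *
for n in ['top0','scene0']:
    s=load(n); W=cloud(s); im=s['image'].astype(int)
    print(n)
    # tube region: points near z 0.12 rack
    m=(W[...,2]>0.112)&(W[...,2]<0.14)&(W[...,0]>0.3)&(W[...,0]<0.5)&(W[...,1]<0.16)&(W[...,1]>-0.05)
    P=W[m]; C=im[m]; print(len(P),np.nanmin(P,0),np.nanmax(P,0))
    for p,c in list(zip(P,C))[::max(1,len(P)//45)]: print(p.round(4),c)
    m=(W[...,2]>0.045)&(W[...,2]<0.08)&(W[...,1]<-0.25)&(W[...,1]>-0.45)&(im.sum(-1)<120)
    P=W[m]; print('button',len(P),np.median(P,0),P.min(0),P.max(0))
```

```text
top0
13 [0.49862578 0.09431828 0.11829494] [0.49948191 0.15937814 0.1351257 ]
[0.4994 0.0967 0.1348] [ 83  98 100]
[0.4994 0.0943 0.1351] [100  99  92]
[0.4988 0.1594 0.1248] [86 96 90]
[0.4989 0.1572 0.1239] [83 89 90]
[0.499  0.1549 0.123 ] [89 97 95]
[0.4986 0.1521 0.1256] [84 95 93]
[0.4994 0.1508 0.1193] [83 92 89]
[0.4989 0.1478 0.123 ] [80 89 87]
[0.4991 0.1457 0.1214] [86 93 95]
[0.4991 0.1433 0.1214] [80 92 88]
[0.4995 0.1414 0.1183] [72 86 85]
[0.499  0.1385 0.1218] [73 81 91]
[0.4993 0.1364 0.1193] [76 87 90]
button 541 [ 0.489873   -0.33604885  0.06877181] [ 0.44610812 -0.44739497  0.04526435] [ 0.83392678 -0.25032991  0.07982711]
scene0
2 [0.49868827 0.09213279 0.13207458] [0.49968751 0.09549991 0.13264795]
[0.4987 0.0921 0.1326] [139 152 147]
[0.4997 0.0955 0.1321] [130 143 136]
button 143 [ 0.47446605 -0.3285158   0.07074089] [ 0.45030445 -0.35334817  0.0582192 ] [ 0.49212197 -0.31165371  0.07499009]
```

Run:
```python
from h import *
for n,reg in [('top0',(165,165,245,200)),('scene0',(270,185,345,225))]:
    s=load(n); W=cloud(s); im=s['image'].astype(int); a,b,c,d=reg
    R=W[b:d,a:c].reshape(-1,3);C=im[b:d,a:c].reshape(-1,3)
    m=(R[:,2]>0.108)&(R[:,2]<0.15); P=R[m];C=C[m];print(n,len(P),P.min(0),P.max(0))
    w=(C.min(1)>165); q=P[w]; print('white',len(q)); print(q[np.argsort(q[:,1])].round(4).tolist()[::3])
    p=(C[:,0]-C[:,2]>35); q=P[p]; print('pink',len(q), q.mean(0), q.max(0),q.min(0)); print(np.polyfit(q[:,1],q[:,0],1))
s=load('top0');W=cloud(s);im=s['image'].astype(int)
m=(W[...,2]>0.045)&(W[...,2]<0.08)&(W[...,1]<-0.29)&(W[...,1]>-0.38)&(abs(W[...,0]-.49)<.05)&(im.sum(-1)<120)
P=W[m];print('button',len(P),np.median(P,0),P.min(0),P.max(0))
for v in range(140,185,4): print(v,[tuple((W[v,u]*1000).round().astype(int)) if W[v,u,0]==W[v,u,0] else 0 for u in range(262,350,7)])
```

```text
top0 575 [0.49161506 0.05250207 0.10820897] [0.52811849 0.20586072 0.13849351]
white 1
[[0.5055, 0.1962, 0.1302]]
pink 116 [0.50806034 0.13273271 0.12863794] [0.5169307  0.18708591 0.13325357] [0.50074713 0.05723571 0.1234431 ]
[-0.08347389  0.51914006]
scene0 647 [0.49193301 0.05206848 0.10826268] [0.53228332 0.20568692 0.14055278]
white 61
[[0.5184, 0.0523, 0.1261], [0.5168, 0.0541, 0.1258], [0.5168, 0.0568, 0.1273], [0.513, 0.06, 0.1262], [0.5153, 0.0617, 0.1222], [0.5133, 0.0655, 0.1327], [0.5157, 0.067, 0.1322], [0.5226, 0.0688, 0.129], [0.5135, 0.0711, 0.1327], [0.5238, 0.0722, 0.1318], [0.5209, 0.0732, 0.1301], [0.5181, 0.0741, 0.1315], [0.5255, 0.0762, 0.129], [0.5093, 0.1945, 0.1302], [0.5035, 0.1962, 0.1326], [0.5081, 0.1968, 0.1273], [0.5087, 0.1988, 0.1324], [0.5066, 0.1999, 0.1344], [0.5106, 0.2009, 0.1255], [0.509, 0.2021, 0.1281], [0.509, 0.2044, 0.1296]]
pink 103 [0.51403017 0.13673989 0.12737904] [0.51956803 0.18868201 0.13158492] [0.50728841 0.09939529 0.12335139]
[-0.075063    0.52429428]
button 273 [ 0.46903621 -0.3327376   0.06884586] [ 0.44610812 -0.36268554  0.
[... 6659 characters left out ...]
 (np.int64(522), np.int64(-216), np.int64(49)), (np.int64(522), np.int64(-235), np.int64(46))]
184 [(np.int64(517), np.int64(-15), np.int64(18)), (np.int64(518), np.int64(-35), np.int64(9)), (np.int64(518), np.int64(-54), np.int64(4)), (np.int64(519), np.int64(-74), np.int64(-4)), (np.int64(519), np.int64(-93), np.int64(-2)), (np.int64(519), np.int64(-112), np.int64(-2)), (np.int64(518), np.int64(-131), np.int64(3)), (np.int64(518), np.int64(-150), np.int64(2)), (np.int64(518), np.int64(-169), np.int64(2)), (np.int64(518), np.int64(-189), np.int64(-1)), (np.int64(512), np.int64(-199), np.int64(40)), (np.int64(512), np.int64(-217), np.int64(44)), (np.int64(512), np.int64(-235), np.int64(45))]
```

```bash
M='python3 -m inch'
$M '[{"linear":[0.3,0.6,0.1],"twist":0.12,"gripper":1},{"linear":[0.5,1.0,0.2],"twist":0.2,"gripper":1},{"linear":[0.5,1.0,0.2],"twist":0.2,"gripper":1},{"linear":[0.5,1.0,0.2],"twist":0.2,"gripper":1}]'
$M '[{"linear":[0.5,1.0,0],"twist":0.2,"gripper":1},{"linear":[0.5,1.0,0],"twist":0.2,"gripper":1},{"linear":[0.5,1.0,0],"twist":0.2,"gripper":1}]'
$M '[{"linear":[0.5,1.0,0],"twist":0.2,"gripper":1},{"linear":[0.5,1.0,0],"twist":0.2,"gripper":1},{"linear":[0.5,1.0,0],"twist":0.2,"gripper":1}]'
$M '[{"linear":[0.5,1.0,0],"twist":0.2,"gripper":1},{"linear":[0.5,1.0,0],"twist":0.2,"gripper":1},{"linear":[0.5,1.0,0],"twist":0.2,"gripper":1}]'
```

```text
time: 0.48
tool_pos: [0.2135, -0.4225, 0.2494]
ee_rot: [3.139, -0.002, 0.512]
wrist_force: [0.6, 0.1, 1.0]
width: 0.094
time: 0.73
tool_pos: [0.2618, -0.3239, 0.2471]
ee_rot: [-3.141, -0.001, 0.719]
wrist_force: [0.7, -0.5, -0.4]
width: 0.0941
time: 0.98
tool_pos: [0.312, -0.2236, 0.2473]
ee_rot: [3.142, -0.001, 0.93]
wrist_force: [1.1, -0.2, 0.6]
width: 0.0938
time: 1.23
tool_pos: [0.3621, -0.1236, 0.2473]
ee_rot: [3.141, -0.001, 1.14]
wrist_force: [-0.0, 0.0, -1.0]
width: 0.0941
```

```bash
M='python3 -m inch'
$M '[{"linear":[0.9,0.15,0],"twist":0.25,"gripper":1},{"linear":[0.9,0.15,0],"twist":0.25,"gripper":1},{"linear":[0.9,0.15,0],"twist":0.25,"gripper":1}]'
$M '[{"linear":[0.9,0.15,0],"twist":0.235,"gripper":1},{"linear":[0.9,0.15,0],"twist":0.235,"gripper":1},{"linear":[0.9,0.15,0],"twist":0.235,"gripper":1},{"linear":[0.9,0.15,0],"twist":0.235,"gripper":1}]'
python3 - <<'E'
from h import *
s=snap('wrist','w1'); print(s['obs']['tool_pos'],s['obs']['ee_rot'],s['obs']['time'])
E
```

```text
time: 1.48
tool_pos: [0.4553, -0.1096, 0.2454]
ee_rot: [-3.141, -0.001, 1.405]
wrist_force: [-0.1, -0.2, -0.8]
width: 0.0936
time: 1.82
tool_pos: [0.5424, -0.096, 0.2452]
ee_rot: [-3.138, -0.001, 1.642]
wrist_force: [-0.1, -0.5, -0.1]
width: 0.0942
[ 0.54244115 -0.09599467  0.24515002] [-3.13760900e+00 -1.13346225e-03  1.64242626e+00] 1.8167
```

View pics/w1.png

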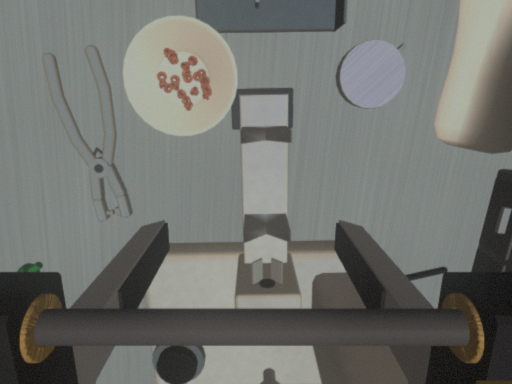

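Run:
```python
from h import *
s=load('w1'); W=cloud(s)
crop(s,(215,80,320,300),'c5',3)
for (a,b,c,d) in [(232,118,300,150),(232,205,300,250)]:
    P=W[b:d,a:c].reshape(-1,3); P=P[(P[:,2]>0.09)&(P[:,2]<0.14)]
    print('blk',len(P),P.min(0),P.max(0),np.percentile(P,[5,50,95],axis=0).round(4).tolist())
    # V fit: z=z0+|x-x0|
    from scipy.optimize import least_squares
    f=lambda p:p[0]+abs(P[:,0]-p[1])-P[:,2]
    r=least_squares(f,[0.1,np.median(P[:,0])],loss='soft_l1',f_scale=0.002); print('V',r.x, 'axis z',r.x[0]+0.009*2**.5, np.median(abs(r.fun)))
# shelf edges
P=W[140:215,215:320].reshape(-1,3);P=P[abs(P[:,2]-.073)<.008]
for y in np.arange(-.12,-.05,.01):
    q=P[abs(P[:,1]-y)<.004]; print('shelf',round(y,3),q[:,0].min(),q[:,0].max(),(q[:,0].min()+q[:,0].max())/2)
im=s['image'].astype(int)
P=W[338:384,150:210][im[338:384,150:210].sum(-1)<100]; P=P[(P[:,2]>.04)&(P[:,2]<.09)]; print('btn',len(P),P.min(0),P.max(0),np.median(P,0))
```

```text
blk 717 [ 0.53034719 -0.05759737  0.09055909] [ 0.57235473 -0.043738    0.1219688 ] [[0.5324, -0.0556, 0.0989], [0.5518, -0.0499, 0.112], [0.5704, -0.0446, 0.1209]]
V [0.1017077  0.55145123] axis z 0.11443561983777957 0.0007886289541211566
blk 861 [ 0.53829436 -0.14464895  0.09001891] [ 0.58046381 -0.13116865  0.12231298] [[0.5403, -0.1426, 0.0927], [0.56, -0.135, 0.1086], [0.5786, -0.1317, 0.1205]]
V [0.10019234 0.55942818] axis z 0.11292026687239506 0.0023190403068097526
shelf -0.12 0.5354355099571901 0.5806672996838617 0.5580514048205258
shelf -0.11 0.5337460381411147 0.5796686401357745 0.5567073391384445
shelf -0.1 0.5331510631755717 0.5784368125805367 0.5557939378780542
shelf -0.09 0.5324376186217579 0.5776777116807449 0.5550576651512513
shelf -0.08 0.5318822233357492 0.5765912869605179 0.5542367551481335
shelf -0.07 0.5301631494193534 0.5766002596556177 0.5533817045374856
shelf -0.06 0.5338824325147097 0.5756926393871916 0.5547875359509506
btn 1 [ 0.46433522 -0.31225957  0.06339974] [ 0.46433522 -0.31225957  0.06339974] [ 0.46433522 -0.31225957  0.06339974]
```

View pics/c5.png

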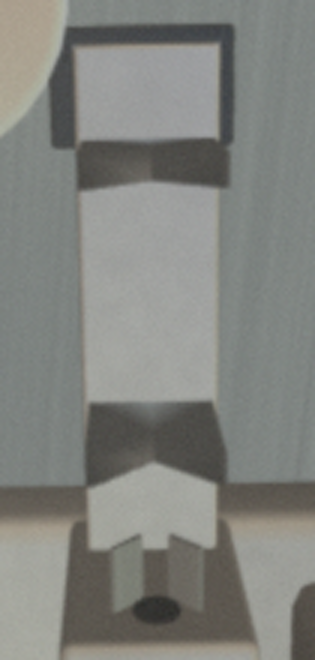

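```bash
M='python3 -m inch'
$M '[{"linear":[-0.1,0.8,0],"twist":0,"gripper":1},{"linear":[-0.1,0.8,0],"twist":0,"gripper":1},{"linear":[-0.1,0.8,0],"twist":0,"gripper":1}]'
$M '[{"linear":[-0.1,0.8,0],"twist":0,"gripper":1},{"linear":[-0.1,0.8,0],"twist":0,"gripper":1},{"linear":[-0.1,0.8,0],"twist":0,"gripper":1}]'
$M '[{"linear":[-0.1,0.65,0],"twist":0,"gripper":1},{"linear":[-0.1,0.65,0],"twist":0,"gripper":1},{"linear":[-0.1,0.65,0],"twist":0,"gripper":1},{"linear":[-0.1,0.65,0],"twist":0,"gripper":1}]'
python3 - <<'E'
from h import *
s=snap('wrist','w2'); print(s['obs']['tool_pos'],s['obs']['ee_rot'],s['obs']['time'])
E
```

```text
time: 2.12
tool_pos: [0.5291, -0.0116, 0.2488]
ee_rot: [3.141, -0.003, 1.646]
wrist_force: [0.4, -1.3, 1.3]
width: 0.094
time: 2.37
tool_pos: [0.5191, 0.0683, 0.2489]
ee_rot: [3.14, -0.003, 1.648]
wrist_force: [-0.8, -0.4, 1.0]
width: 0.0938
time: 2.7
tool_pos: [0.5105, 0.1285, 0.2484]
ee_rot: [3.14, 0.001, 1.644]
wrist_force: [0.2, 0.0, 0.7]
width: 0.0939
[0.5104845  0.12845451 0.24840203] [3.14026938e+00 1.16767589e-03 1.64362700e+00] 2.7
```

View pics/w2.png

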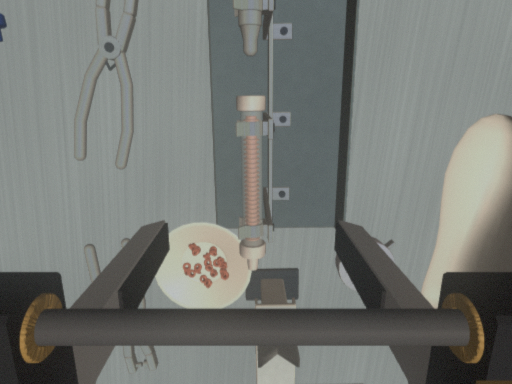

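Run:
```python
from h import *
s=load('w2'); W=cloud(s); im=s['image'].astype(int)
crop(s,(205,80,305,280),'c6',3)
R=W[85:280,215:290].reshape(-1,3);C=im[85:280,215:290].reshape(-1,3)
m=(R[:,2]>.1)&(R[:,2]<.15);P=R[m];C=C[m]
p=(C[:,0]-C[:,2]>25)&(C[:,0]<235); q=P[p]; print('pink',len(q),q.min(0),q.max(0))
for y in np.arange(.06,.21,.008):
    r=P[abs(P[:,1]-y)<.004]; t=r[r[:,2]>.118]
    if len(t): print(round(y,3),len(t),'x',t[:,0].min().round(4),t[:,0].max().round(4),((t[:,0].min()+t[:,0].max())/2).round(4),'ztop',np.percentile(t[:,2],95).round(4), 'xpink',q[abs(q[:,1]-y)<.004][:,0].mean() if (abs(q[:,1]-y)<.004).any() else None)
Pw=R[(R[:,2]>.1)]; print('ends',P[:,1].min(),P[:,1].max())
```

```text
pink 1181 [0.498544   0.0535166  0.12194387] [0.5263754  0.20456758 0.13141818]
0.06 71 x 0.5122 0.5218 0.517 ztop 0.1254 xpink 0.5168748757207049
0.068 144 x 0.5042 0.5281 0.5161 ztop 0.132 xpink 0.5110944354964501
0.076 256 x 0.504 0.5278 0.5159 ztop 0.1317 xpink 0.5117688936100385
0.084 170 x 0.5028 0.5321 0.5175 ztop 0.1342 xpink 0.5154026077629466
0.092 310 x 0.5023 0.5333 0.5178 ztop 0.1362 xpink None
0.1 297 x 0.5022 0.5329 0.5176 ztop 0.1356 xpink 0.5138697313511048
0.108 178 x 0.5043 0.5215 0.5129 ztop 0.1292 xpink 0.5134065741821859
0.116 174 x 0.5038 0.5208 0.5123 ztop 0.1292 xpink 0.5127125669470943
0.124 181 x 0.5033 0.5202 0.5118 ztop 0.1289 xpink 0.5120962487682467
0.132 190 x 0.5019 0.5195 0.5107 ztop 0.1292 xpink 0.511436773898239
0.14 195 x 0.5014 0.5189 0.5101 ztop 0.1293 xpink 0.5107056146332538
0.148 196 x 0.5009 0.5183 0.5096 ztop 0.1293 xpink 0.5102264979108218
0.156 201 x 0.5004 0.5177 0.509 ztop 0.1292 xpink 0.509416592072079
0.164 206 x 0.4998 0.517 0.5084 ztop 0.1292 xpink 0.5088318746731225
0.172 235 x 0.4957 0.5242 0.5099 ztop 0.1348 xpink 0.5082172277808386
0.18 395 x 0.4943 0.5262 0.5103 ztop 0.136 xpink None
0.188 297 x 0.4952 0.5258 0.5105 ztop 0.1357 xpink 0.5065147606369549
0.196 288 x 0.4936 0.5175 0.5055 ztop 0.132 xpink 0.500121441505134
0.204 218 x 0.4934 0.5172 0.5053 ztop 0.1318 xpink 0.5069828113418724
ends 0.051915577921725575 0.2061121496521933
```

View pics/c6.png

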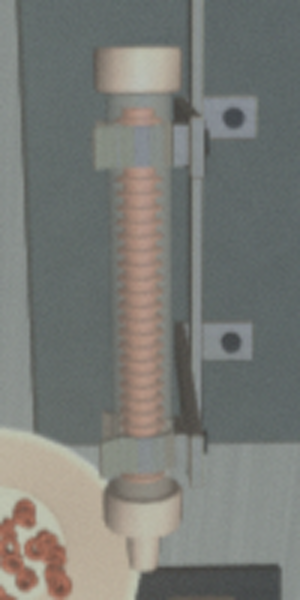

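```bash
M='python3 -m inch'
$M '[{"linear":[0,0.07,-0.3],"twist":0.007,"gripper":1},{"linear":[0,0.07,-0.6],"twist":0.007,"gripper":1},{"linear":[0,0.07,-0.9],"twist":0.007,"gripper":1},{"linear":[0,0.07,-0.9],"twist":0.007,"gripper":1}]'
python3 - <<'E'
from h import *
s=load('w2'); print(cloud(s)[175:185:3,264:278].round(3)[:,:,[0,2]].tolist())
s=snap('wrist','w3'); print(s['obs']['tool_pos'],s['obs']['ee_rot'],s['obs']['time'])
E
```

```text
time: 3.08
tool_pos: [0.5073, 0.1335, 0.1507]
ee_rot: [-3.129, 0.002, 1.648]
wrist_force: [-0.9, -1.1, -1.7]
width: 0.0937
[[[0.528, 0.007], [0.529, 0.009], [0.53, 0.007], [0.531, 0.008], [0.529, 0.059], [0.53, 0.061], [0.531, 0.061], [0.532, 0.061], [0.537, 0.007], [0.538, 0.008], [0.539, 0.008], [0.541, 0.007], [0.542, 0.008], [0.543, 0.008]], [[0.528, 0.008], [0.529, 0.009], [0.53, 0.008], [0.531, 0.007], [0.529, 0.06], [0.53, 0.062], [0.531, 0.062], [0.532, 0.059], [0.537, 0.007], [0.539, 0.008], [0.54, 0.008], [0.541, 0.007], [0.542, 0.008], [0.543, 0.011]], [[0.528, 0.008], [0.529, 0.007], [0.531, 0.007], [0.532, 0.009], [0.529, 0.061], [0.53, 0.061], [0.531, 0.06], [0.532, 0.061], [0.538, 0.008], [0.539, 0.008], [0.54, 0.008], [0.541, 0.007], [0.543, 0.007], [0.544, 0.01]], [[0.528, 0.007], [0.529, 0.01], [0.531, 0.01], [0.532, 0.008], [0.53, 0.06], [0.531, 0.061], [0.532, 0.062], [0.533, 0.061], [0.538, 0.008], [0.539, 0.007], [0.54, 0.008], [0.542, 0.009], [0.543, 0.007], [0.544, 0.007]]]
[0.50732166 0.13346795 0.15070736] [-3.12873784e+00  1.92065613e-03  1.64801366e+00] 3.0833
```

View pics/w3.png

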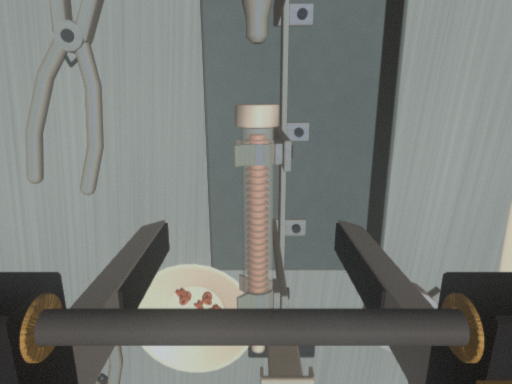

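```bash
M='python3 -m inch'
$M '[{"linear":[0,0,0],"twist":0,"gripper":1},{"linear":[0,0,0],"twist":0,"gripper":1}]'
python3 - <<'E'
from h import *
s=snap('wrist','w4'); print(s['obs']['tool_pos'],s['obs']['ee_rot'],s['obs']['time'])
W=cloud(s); P=W[100:300,220:300].reshape(-1,3); P=P[(P[:,2]>.118)&(P[:,2]<.14)]
for y in np.arange(.108,.17,.008):
    t=P[abs(P[:,1]-y)<.004]
    if len(t): print(round(y,3),len(t),((t[:,0].min()+t[:,0].max())/2).round(4),t[:,2].max().round(4))
print('ends',P[:,1].min(),P[:,1].max())
E
```

```text
time: 3.3
tool_pos: [0.5129, 0.1355, 0.1603]
ee_rot: [3.137, -0.0, 1.649]
wrist_force: [0.1, 0.1, 0.8]
width: 0.0936
[0.51288932 0.13546376 0.1602776 ] [ 3.1370325e+00 -6.2909356e-05  1.6493259e+00] 3.3
0.108 332 0.5132 0.1302
0.116 350 0.5126 0.1301
0.124 352 0.512 0.1298
0.132 363 0.511 0.1297
0.14 381 0.5104 0.1298
0.148 386 0.5099 0.1301
0.156 394 0.5093 0.1299
0.164 415 0.5084 0.1299
ends 0.08702970263410263 0.20604522510080756
```

```bash
M='python3 -m inch'
$M '[{"linear":[0,0,-0.06],"twist":0,"gripper":1},{"linear":[0,0,-0.12],"twist":0,"gripper":1},{"linear":[0,0,-0.18],"twist":0,"gripper":1},{"linear":[0,0,-0.24],"twist":0,"gripper":1},{"linear":[0,0,-0.29],"twist":0,"gripper":1},{"linear":[0,0,-0.33],"twist":0,"gripper":1},{"linear":[0,0,-0.35],"twist":0,"gripper":1},{"linear":[0,0,-0.35],"twist":0,"gripper":1},{"linear":[0,0,-0.35],"twist":0,"gripper":1}]'
$M '[{"linear":[0,0,0],"twist":0,"gripper":0.4},{"linear":[0,0,0],"twist":0,"gripper":0.4},{"linear":[0,0,0],"twist":0,"gripper":0.4},{"linear":[0,0,0],"twist":0,"gripper":0.4}]'
python3 -c "
from bench import robot
o=robot.get_obs();print(o['tool_pos'],o['wrist_force'],o['width'])"
```

```text
time: 4.1
tool_pos: [0.5114, 0.1362, 0.1224]
ee_rot: [-3.141, -0.0, 1.651]
wrist_force: [-0.1, 0.5, 0.3]
width: 0.0937
time: 4.43
tool_pos: [0.5115, 0.1362, 0.1228]
ee_rot: [3.141, 0.0, 1.651]
wrist_force: [0.4, 0.1, -0.2]
width: 0.0707
[0.51151682 0.13621016 0.12278621] [ 0.40964198  0.05112328 -0.22878397] 0.07070322121819325
```

Position is right; close in steps, watching the force.

```bash
M='python3 -m inch'
$M '[{"linear":[0,0,0],"twist":0,"gripper":0.26},{"linear":[0,0,0],"twist":0,"gripper":0.26},{"linear":[0,0,0],"twist":0,"gripper":0.24},{"linear":[0,0,0],"twist":0,"gripper":0.24},{"linear":[0,0,0],"twist":0,"gripper":0.23},{"linear":[0,0,0],"twist":0,"gripper":0.22},{"linear":[0,0,0],"twist":0,"gripper":0.21},{"linear":[0,0,0],"twist":0,"gripper":0.2}]'
```

```text
time: 5.1
tool_pos: [0.5112, 0.1362, 0.1225]
ee_rot: [-3.141, 0.0, 1.651]
wrist_force: [-2.8, -0.3, 1.5]
width: 0.0193
```

```bash
M='python3 -m inch'
$M '[{"linear":[0,0,0],"twist":0,"gripper":0.18},{"linear":[0,0,0],"twist":0,"gripper":0.16},{"linear":[0,0,0],"twist":0,"gripper":0.1},{"linear":[0,0,0],"twist":0,"gripper":0},{"linear":[0,0,0],"twist":0,"gripper":0},{"linear":[0,0,0],"twist":0,"gripper":0}]'
python3 - <<'E'
from h import *
s=snap('wrist','w5')
E
```

```text
time: 5.6
tool_pos: [0.5103, 0.1361, 0.1223]
ee_rot: [-3.139, 0.0, 1.651]
wrist_force: [-6.5, -1.2, 3.0]
width: 0.0169
```

View pics/w5.png

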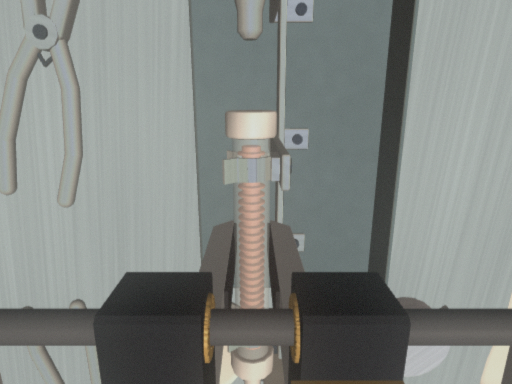

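```bash
M='python3 -m inch'
$M '[{"linear":[-0.03,-0.0024,0],"twist":0,"gripper":0},{"linear":[-0.06,-0.005,0],"twist":0,"gripper":0},{"linear":[-0.1,-0.008,0],"twist":0,"gripper":0},{"linear":[-0.14,-0.011,0],"twist":0,"gripper":0},{"linear":[-0.18,-0.0144,0],"twist":0,"gripper":0}]'
$M '[{"linear":[-0.04,-0.003,0],"twist":0,"gripper":0},{"linear":[-0.09,-0.007,0],"twist":0,"gripper":0},{"linear":[-0.15,-0.012,0],"twist":0,"gripper":0},{"linear":[-0.22,-0.018,0],"twist":0,"gripper":0},{"linear":[-0.29,-0.023,0],"twist":0,"gripper":0},{"linear":[-0.35,-0.028,0],"twist":0,"gripper":0},{"linear":[-0.39,-0.031,0],"twist":0,"gripper":0},{"linear":[-0.4,-0.032,0],"twist":0,"gripper":0},{"linear":[-0.4,-0.032,0],"twist":0,"gripper":0}]'
python3 - <<'E'
from h import *
s=snap('wrist','w6')
E
```

```text
time: 6.07
tool_pos: [0.4942, 0.1348, 0.1225]
ee_rot: [3.139, -0.0, 1.651]
wrist_force: [-0.5, -0.3, -0.8]
width: 0.0173
time: 6.82
tool_pos: [0.4531, 0.1316, 0.1227]
ee_rot: [3.141, -0.0, 1.651]
wrist_force: [0.6, -0.3, -0.1]
width: 0.0171
```

View pics/w6.png

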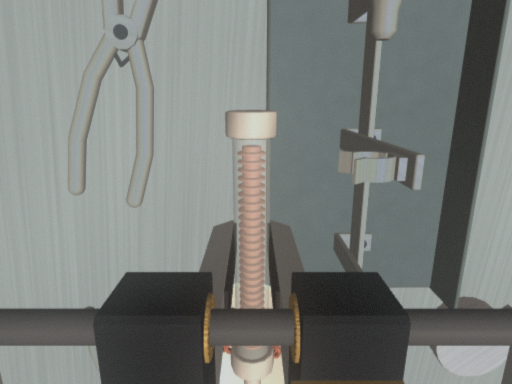

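```bash
python3 - <<'E'
from h import *
for n in ['w5','w6']:
    s=load(n); W=cloud(s); o=s['obs']; P=W[105:225,215:290].reshape(-1,3); P=P[(P[:,2]>.117)&(P[:,2]<.134)]
    g=o['tool_pos']; yaw=o['ee_rot'][2]-np.pi/2; c,sn=np.cos(yaw),np.sin(yaw)
    L=(P-g); L=np.c_[L[:,0]*c+L[:,1]*sn, -L[:,0]*sn+L[:,1]*c, L[:,2]]; L=L[abs(L[:,0])<.02]
    print(n,g,'end y',np.percentile(L[:,1],99.5),L[:,1].max(),'cap x',[L[L[:,1]>.06][:,0].min(),L[L[:,1]>.06][:,0].max()],'captop',np.percentile(L[L[:,1]>.06][:,2],97),'body x',[f(L[(L[:,1]<.055)&(L[:,1]>.03)][:,0]) for f in (np.min,np.max)])
    for y in (.035,.042,.05,.056): t=L[abs(L[:,1]-y)<.003]; print(y,np.percentile(t[:,2],97),(t[:,0].min()+t[:,0].max())/2)
E
python3 -m inch '[{"linear":[0,0,0.1],"twist":0,"gripper":0},{"linear":[0,0,0.25],"twist":0,"gripper":0},{"linear":[0,0,0.45],"twist":0,"gripper":0},{"linear":[0,0,0.65],"twist":0,"gripper":0},{"linear":[0,0,0.75],"twist":0,"gripper":0},{"linear":[0,0,0.8],"twist":0,"gripper":0}]'
```

```text
w5 [0.51033074 0.13610008 0.12232859] end y 0.06948813825585684 0.06959891643420993 cap x [np.float64(-0.011562559796058755), np.float64(0.012014928757502954)] captop 0.009664885997567454 body x [np.float64(-0.012217778286825905), np.float64(0.01688152603858263)]
0.035 0.006906613186614067 0.002636811430018717
0.042 0.011041141086307226 0.0008268729212469149
0.05 0.01039869477630789 0.002353434370331661
0.056 0.008705554719945453 0.00044973267869717094
w6 [0.45314334 0.13156703 0.12267559] end y 0.0695057659625305 0.06954363922475489 cap x [np.float64(-0.011544473257680675), np.float64(0.012460082813422778)] captop 0.009654542905194314 body x [np.float64(-0.008488615545579673), np.float64(0.00946107068058043)]
0.035 0.00698687048065486 0.00044811878847981785
0.042 0.006953265762200971 0.0006823394950719918
0.05 0.006777408640335746 0.0004862275675003788
0.056 0.008689993372042515 0.000517146155859652
time: 7.37
tool_pos: [0.4547, 0.1317, 0.2052]
ee_rot: [3.137, -0.0, 1.651]
wrist_force: [0.3, 0.2, -0.6]
width: 0.0172
```

```bash
M='python3 -m inch'
$M '[{"linear":[0.08,-0.2,0],"twist":0.003,"gripper":0},{"linear":[0.2,-0.48,0],"twist":0.005,"gripper":0},{"linear":[0.34,-0.75,0],"twist":0.01,"gripper":0}]'
$M '[{"linear":[0.11,-0.25,0],"twist":0,"gripper":0},{"linear":[0.23,-0.5,0],"twist":0,"gripper":0},{"linear":[0.34,-0.75,0],"twist":0,"gripper":0}]'
$M '[{"linear":[0.11,-0.25,0],"twist":0,"gripper":0},{"linear":[0.21,-0.47,0],"twist":0,"gripper":0},{"linear":[0.28,-0.62,0],"twist":0,"gripper":0},{"linear":[0.32,-0.71,0],"twist":0,"gripper":0},{"linear":[0.34,-0.75,0],"twist":0,"gripper":0},{"linear":[0.34,-0.75,0],"twist":0,"gripper":0},{"linear":[0.34,-0.75,0],"twist":0,"gripper":0}]'
python3 - <<'E'
from h import *
s=snap('wrist','w7'); print(s['obs']['tool_pos'],s['obs']['ee_rot'])
snap('scene','s7')
E
```

```text
time: 7.62
tool_pos: [0.4872, 0.0561, 0.2022]
ee_rot: [-3.141, -0.0, 1.663]
wrist_force: [1.2, 0.2, -0.5]
width: 0.0171
time: 7.87
tool_pos: [0.5215, -0.0197, 0.2016]
ee_rot: [-3.14, -0.0, 1.661]
wrist_force: [0.2, 0.4, -0.5]
width: 0.0173
time: 8.45
tool_pos: [0.5551, -0.0926, 0.2024]
ee_rot: [-3.141, -0.001, 1.662]
wrist_force: [0.4, -0.9, -1.1]
width: 0.0169
[ 0.55513537 -0.09258231  0.20239493] [-3.14120543e+00 -8.51802469e-04  1.66198524e+00]
```

View pics/w7.png

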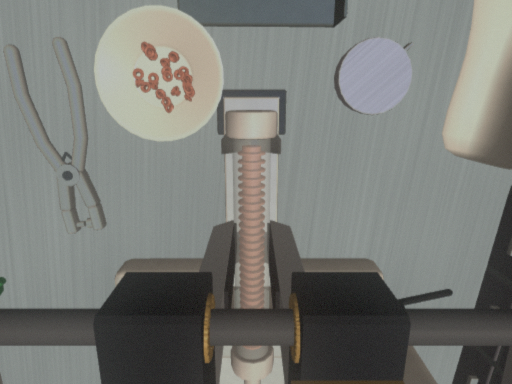

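View pics/s7.png

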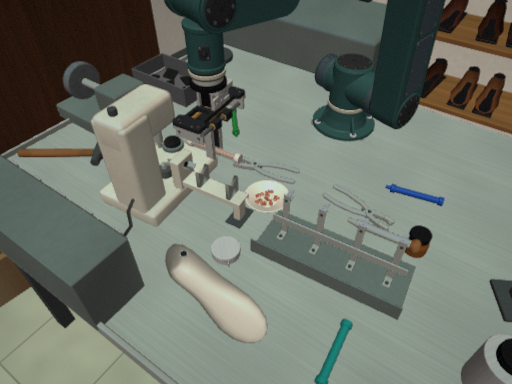

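Run:
```python
from h import *
s=load('w7'); W=cloud(s)
P=W[125:165,205:300].reshape(-1,3); P=P[(P[:,2]>.112)&(P[:,2]<.126)]
print(len(P),P.min(0),P.max(0)); e=P
print('blk centre', (e[:,0].min()+e[:,0].max())/2)
P=W[155:225,205:300].reshape(-1,3); P=P[abs(P[:,2]-.073)<.006]
for y in (-.085,-.075,-.065):
    t=P[abs(P[:,1]-y)<.004]
    if len(t): print('shelf',y,t[:,0].min(),t[:,0].max(),(t[:,0].min()+t[:,0].max())/2)
P=W[105:225,215:290].reshape(-1,3);P=P[(P[:,2]>.19)&(P[:,2]<.214)];print('capend',P[:,1].max(), [ (np.min(t),np.max(t)) for t in [P[P[:,1]>-.03][:,0]]])
```

```text
312 [ 0.53034566 -0.05719074  0.11204382] [ 0.57241259 -0.04380787  0.12255963]
blk centre 0.5513791267448892
shelf -0.085 0.5318790454844001 0.5778005916462058 0.554839818565303
shelf -0.075 0.5311928023329905 0.5766269062210801 0.5539098542770353
shelf -0.065 0.5299304749797434 0.5754365733176613 0.5526835241487024
capend -0.022423928253888777 [(np.float64(0.5376198706262503), np.float64(0.5615425554402325))]
```

```bash
M='python3 -m inch'
$M '[{"linear":[0,0,-0.1],"twist":0,"gripper":0},{"linear":[0,0,-0.22],"twist":0,"gripper":0},{"linear":[0,0,-0.35],"twist":0,"gripper":0},{"linear":[0,0,-0.47],"twist":0,"gripper":0},{"linear":[0,0,-0.57],"twist":0,"gripper":0},{"linear":[0,0,-0.64],"twist":0,"gripper":0},{"linear":[0,0,-0.69],"twist":0,"gripper":0},{"linear":[0,0,-0.73],"twist":0,"gripper":0},{"linear":[0,0,-0.76],"twist":0,"gripper":0},{"linear":[0,0,-0.78],"twist":0,"gripper":0}]'
$M '[{"linear":[0,0,-0.01],"twist":0,"gripper":0},{"linear":[0,0,-0.02],"twist":0,"gripper":0},{"linear":[0,0,-0.03],"twist":0,"gripper":0},{"linear":[0,0,-0.04],"twist":0,"gripper":0},{"linear":[0,0,-0.05],"twist":0,"gripper":0},{"linear":[0,0,-0.05],"twist":0,"gripper":0}]'
$M '[{"linear":[0,0,-0.01],"twist":0,"gripper":0},{"linear":[0,0,-0.02],"twist":0,"gripper":0},{"linear":[0,0,-0.02],"twist":0,"gripper":0}]'
```

```text
time: 9.38
tool_pos: [0.5556, -0.0935, 0.1245]
ee_rot: [3.141, 0.0, 1.661]
wrist_force: [0.2, 0.7, -0.7]
width: 0.0171
time: 9.88
tool_pos: [0.5553, -0.0934, 0.1194]
ee_rot: [-3.142, -0.0, 1.661]
wrist_force: [0.2, -0.1, -1.6]
width: 0.0171
time: 10.13
tool_pos: [0.5555, -0.0935, 0.1183]
ee_rot: [3.141, 0.0, 1.661]
wrist_force: [-1.1, -0.3, 2.7]
width: 0.0173
```

```bash
M='python3 -m inch'
$M '[{"linear":[0,0,-0.005],"twist":0,"gripper":0},{"linear":[0,0,-0.005],"twist":0,"gripper":0}]'
python3 - <<'E'
from h import *
s=snap('wrist','w8'); print(s['obs']['wrist_force'],s['obs']['tool_pos']); W=cloud(s)
P=W[105:225,215:290].reshape(-1,3);P=P[(P[:,2]>.11)&(P[:,2]<.14)&(P[:,1]>-.07)]
for y in (-.062,-.04,-.03): t=P[abs(P[:,1]-y)<.003]; print(y,np.percentile(t[:,2],95),t[:,0].min(),t[:,0].max())
E
```

```text
time: 10.3
tool_pos: [0.5555, -0.0935, 0.1182]
ee_rot: [3.141, 0.0, 1.661]
wrist_force: [-2.9, 0.2, 5.3]
width: 0.017
[-2.88255039  0.18974673  5.29026334] [ 0.55550574 -0.09349693  0.11823518]
-0.062 0.12485902013429721 0.5442795984900706 0.5620650040718603
-0.04 0.12492381184405114 0.5420918843095416 0.5603036145788828
-0.03 0.1276215842081682 0.538087797972973 0.5619856511431157
```

View pics/w8.png

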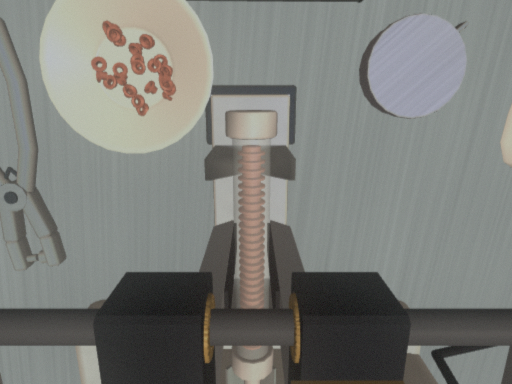

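```bash
M='python3 -m inch'
$M '[{"linear":[-0.005,0,-0.002],"twist":0,"gripper":0},{"linear":[-0.008,0,-0.005],"twist":0,"gripper":0},{"linear":[-0.008,0,-0.005],"twist":0,"gripper":0}]'
$M '[{"linear":[0,0,0],"twist":0,"gripper":0.18},{"linear":[0,0,0],"twist":0,"gripper":0.19},{"linear":[0,0,0],"twist":0,"gripper":0.2},{"linear":[0,0,0],"twist":0,"gripper":0.22},{"linear":[0,0,0],"twist":0,"gripper":0.25},{"linear":[0,0,0],"twist":0,"gripper":0.3},{"linear":[0,0,0],"twist":0,"gripper":0.4},{"linear":[0,0,0],"twist":0,"gripper":0.5},{"linear":[0,0,0],"twist":0,"gripper":0.6},{"linear":[0,0,0],"twist":0,"gripper":0.6}]'
python3 - <<'E'
from h import *
s=snap('wrist','w9'); print(s['obs']['wrist_force'],s['obs']['tool_pos'],s['obs']['width'])
E
```

```text
time: 10.6
tool_pos: [0.5554, -0.0935, 0.1182]
ee_rot: [3.139, 0.001, 1.661]
wrist_force: [-1.1, 0.3, 4.8]
width: 0.0171
time: 11.43
tool_pos: [0.5546, -0.0935, 0.1164]
ee_rot: [-3.142, 0.0, 1.661]
wrist_force: [0.3, -0.7, 0.1]
width: 0.0514
[ 0.26389023 -0.68922181  0.08203006] [ 0.55455756 -0.09347907  0.11642846] 0.05144652083810326
```

View pics/w9.png

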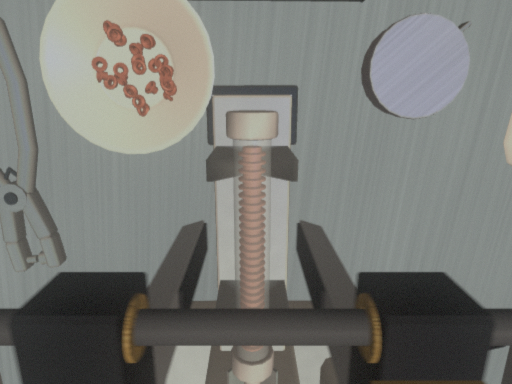

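```bash
M='python3 -m inch'
$M '[{"linear":[0,0,0.04],"twist":0,"gripper":0.6},{"linear":[0,0,0.1],"twist":0,"gripper":0.6},{"linear":[0,0,0.2],"twist":0,"gripper":0.6},{"linear":[0,0,0.35],"twist":0,"gripper":0.6},{"linear":[0,0,0.6],"twist":0,"gripper":0.6},{"linear":[0,0,0.85],"twist":0,"gripper":0.6},{"linear":[0,0,1.0],"twist":0,"gripper":0.6}]'
$M '[{"linear":[0,0,0.15],"twist":0,"gripper":0.6},{"linear":[0,0,0.3],"twist":0,"gripper":0.6},{"linear":[0,0,0.3],"twist":0,"gripper":0.6}]'
python3 - <<'E'
from h import *
s=snap('wrist','w10'); print(s['obs']['wrist_force'],s['obs']['tool_pos'],s['obs']['width'])
W=cloud(s); P=W[60:300,200:310].reshape(-1,3);P=P[(P[:,2]>.108)&(P[:,2]<.132)]
for y in (-.15,-.12,-.1,-.09,-.08,-.07,-.06,-.04,-.03): t=P[abs(P[:,1]-y)<.004]; t=t[t[:,2]>.117];print(y,len(t), len(t) and (np.percentile(t[:,2],95).round(4),((t[:,0].min()+t[:,0].max())/2).round(4)))
print(P[:,1].max())
E
```

```text
time: 12.07
tool_pos: [0.5556, -0.0937, 0.221]
ee_rot: [3.136, 0.002, 1.661]
wrist_force: [0.6, -0.7, 0.5]
width: 0.0564
time: 12.32
tool_pos: [0.5562, -0.0938, 0.2519]
ee_rot: [3.133, 0.003, 1.661]
wrist_force: [-0.0, 0.5, 1.3]
width: 0.0563
[-0.02178002  0.50653657  1.34300655] [ 0.55618074 -0.09384301  0.25186129] 0.056347449564153045
-0.15 205 (np.float64(0.1261), np.float64(0.5616))
-0.12 166 (np.float64(0.1243), np.float64(0.5579))
-0.1 170 (np.float64(0.1244), np.float64(0.556))
-0.09 176 (np.float64(0.1243), np.float64(0.5551))
-0.08 182 (np.float64(0.1243), np.float64(0.5542))
-0.07 182 (np.float64(0.1244), np.float64(0.5533))
-0.06 199 (np.float64(0.1246), np.float64(0.5461))
-0.04 198 (np.float64(0.1247), np.float64(0.5558))
-0.03 279 (np.float64(0.1275), np.float64(0.5498))
-0.023513204478221993
```

View pics/w10.png

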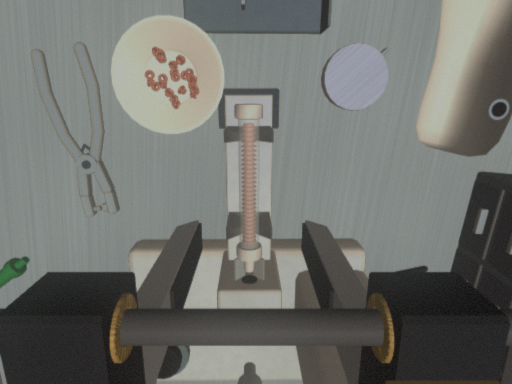

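```bash
M='python3 -m inch'
$M '[{"linear":[-0.3,-0.1,0],"twist":0.1,"gripper":0.3},{"linear":[-0.7,-0.25,0],"twist":0.2,"gripper":0},{"linear":[-1.0,-0.4,0],"twist":0.3,"gripper":0},{"linear":[-1.0,-0.4,0],"twist":0.35,"gripper":0}]'
$M '[{"linear":[-0.3,-0.3,0],"twist":0.12,"gripper":0},{"linear":[-0.5,-0.6,0],"twist":0.23,"gripper":0},{"linear":[-0.6,-1.0,0],"twist":0.35,"gripper":0}]'
$M '[{"linear":[0,-0.4,0],"twist":0.12,"gripper":0},{"linear":[0,-0.8,0],"twist":0.24,"gripper":0},{"linear":[0,-1.0,0],"twist":0.35,"gripper":0}]'
$M '[{"linear":[0,0,0],"twist":0.12,"gripper":0},{"linear":[0,0,0],"twist":0.24,"gripper":0},{"linear":[0,0,0],"twist":0.36,"gripper":0},{"linear":[0,0,0],"twist":0.36,"gripper":0},{"linear":[0,0,0],"twist":0.36,"gripper":0}]'
python3 - <<'E'
from h import *
s=snap('wrist','w11'); print(s['obs']['tool_pos'],s['obs']['ee_rot'],s['obs']['width'],s['obs']['joint_positions'])
E
```

```text
time: 12.7
tool_pos: [0.4501, -0.1348, 0.2457]
ee_rot: [-3.138, -0.001, 2.029]
wrist_force: [0.8, -0.9, -0.3]
width: 0.033
time: 12.95
tool_pos: [0.3963, -0.2218, 0.2461]
ee_rot: [3.142, -0.001, 2.357]
wrist_force: [0.1, -1.6, 0.3]
width: 0.0132
time: 13.2
tool_pos: [0.397, -0.3255, 0.2452]
ee_rot: [-3.141, -0.001, 2.717]
wrist_force: [0.3, -0.1, 0.9]
width: 0.0004
time: 13.62
tool_pos: [0.398, -0.3221, 0.2457]
ee_rot: [3.14, -0.001, 3.088]
wrist_force: [0.1, -0.6, 1.0]
width: 0.0002
[ 0.39802056 -0.32206778  0.24565487] [ 3.14045480e+00 -1.07787407e-03  3.08802925e+00] 0.0002270428396364718 [-7.91157841e-01  5.86996164e-04  1.42498253e+00  1.18508898e-04
  1.71758607e+00 -2.30837291e+00]
```

View pics/w11.png

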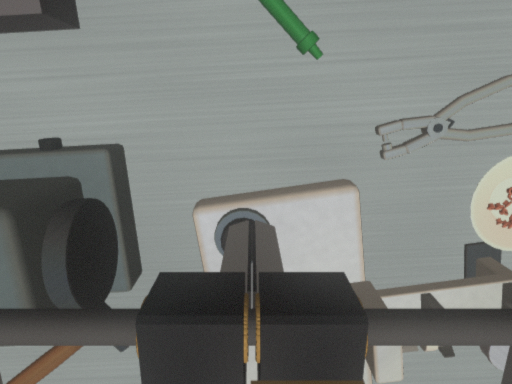

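Run:
```python
from h import *
s=load('w11'); crop(s,(180,170,380,280),'c11',4)
W=cloud(s); W0=cloud(load('top0')); im=load('top0')['image'].astype(int)
# top view: pixels around button
sub=W0[180:220,365:410]; c=im[180:220,365:410].sum(-1)
P=sub[(sub[...,2]>.060)&(sub[...,2]<.078)&(c<170)]
def circ(P):
    A=np.c_[2*P[:,0],2*P[:,1],np.ones(len(P))]; x=np.linalg.lstsq(A,(P[:,:2]**2).sum(1),rcond=None)[0]; return x[0],x[1],np.sqrt(x[2]+x[0]**2+x[1]**2)
pts=P[:,:2].astype(np.float32); print('top',len(P),P.mean(0),cv2.minEnclosingCircle(pts))
Ws=cloud(load('scene0')); P=Ws[128:160,155:190].reshape(-1,3); ci=load('scene0')['image'].astype(int)[128:160,155:190].sum(-1).ravel()
P=P[(P[:,2]>.060)&(P[:,2]<.078)&(ci<200)]; print('scene',len(P),P.mean(0),cv2.minEnclosingCircle(P[:,:2].astype(np.float32)))
P=W[190:285,200:290].reshape(-1,3);P=P[(P[:,2]>.058)&(P[:,2]<.075)];print('wrist',len(P),P.min(0),P.max(0),np.median(P[:,2]),cv2.minEnclosingCircle(P[:,:2].astype(np.float32)))
```

```text
top 280 [ 0.46754649 -0.3326273   0.06880236] ((0.46744367480278015, -0.33400753140449524), 0.024464823305606842)
scene 160 [ 0.47295335 -0.33024989  0.06927006] ((0.46939268708229065, -0.3333686590194702), 0.023883191868662834)
wrist 226 [ 0.43913479 -0.36398914  0.05800351] [ 0.4789355  -0.31224951  0.07030857] 0.06689885788754907 ((0.46350544691085815, -0.33738794922828674), 0.027968117967247963)
```

View pics/c11.png

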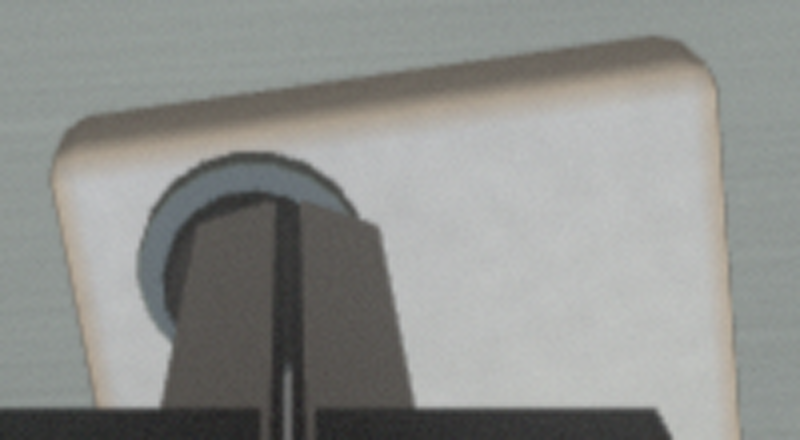

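```bash
M='python3 -m inch'
$M '[{"linear":[0.25,-0.05,0],"twist":0,"gripper":0},{"linear":[0.5,-0.1,0],"twist":0,"gripper":0},{"linear":[0.65,-0.12,0],"twist":0,"gripper":0},{"linear":[0.68,-0.12,0],"twist":0,"gripper":0},{"linear":[0.68,-0.12,0],"twist":0,"gripper":0},{"linear":[0.68,-0.12,0],"twist":0,"gripper":0}]'
python3 - <<'E'
from h import *
s=snap('top','t12'); s=snap('scene','s12'); o=robot.get_obs(); print(o['tool_pos'],o['ee_rot'])
E
```

```text
time: 14.17
tool_pos: [0.4658, -0.334, 0.2463]
ee_rot: [3.141, -0.001, 3.091]
wrist_force: [0.4, -0.1, -0.3]
width: 0.0004
[ 0.4655162  -0.33414385  0.24677734] [-3.14148118e+00 -1.90681528e-04  3.09028721e+00]
```

View pics/t12.png

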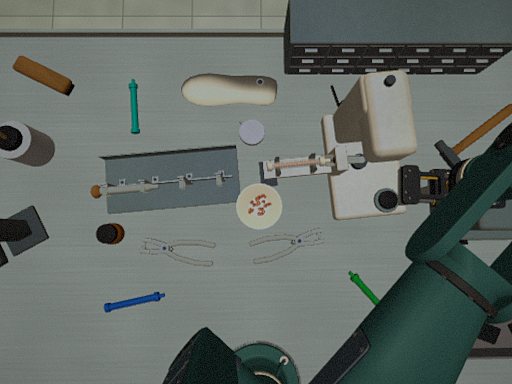

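View pics/s12.png

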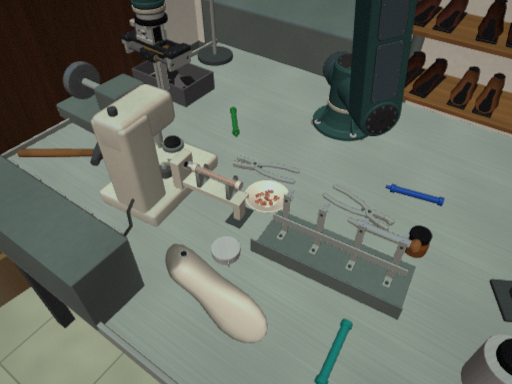

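Run:
```python
from h import *
for n in ['top0','w11']:
    W=cloud(load(n)).reshape(-1,3)
    m=(W[:,0]>.33)&(W[:,0]<.6)&(W[:,1]<-.385)&(W[:,1]>-.62)&(W[:,2]>.03)&(W[:,2]<.2)
    P=W[m]; print(n,len(P),P.min(0),P.max(0))
    for y in np.arange(-.6,-.38,.02):
        t=P[abs(P[:,1]-y)<.01]; print(round(y,2),len(t),len(t) and (t[:,2].max().round(3),t[:,0].min().round(3),t[:,0].max().round(3)))
W=cloud(load('top0')).reshape(-1,3)
for x in (.5,.52,.53,.54,.55,.56,.58):
    t=W[(abs(W[:,0]-x)<.006)&(W[:,2]>.15)&(W[:,1]<-.15)&(W[:,1]>-.5)]; print('head',x,len(t),len(t) and (t.min(0).round(3),t.max(0).round(3)))
```

```text
top0 4894 [ 0.35281044 -0.61966923  0.03006657] [ 0.58788159 -0.38508618  0.17406006]
-0.6 86 (np.float64(0.054), np.float64(0.365), np.float64(0.534))
-0.58 232 (np.float64(0.173), np.float64(0.366), np.float64(0.531))
-0.56 558 (np.float64(0.174), np.float64(0.366), np.float64(0.531))
-0.54 613 (np.float64(0.174), np.float64(0.353), np.float64(0.579))
-0.52 605 (np.float64(0.174), np.float64(0.353), np.float64(0.588))
-0.5 1028 (np.float64(0.174), np.float64(0.364), np.float64(0.531))
-0.48 715 (np.float64(0.173), np.float64(0.364), np.float64(0.533))
-0.46 992 (np.float64(0.171), np.float64(0.369), np.float64(0.529))
-0.44 0 0
-0.42 0 0
-0.4 0 0
w11 20162 [ 0.35390366 -0.5958966   0.03000565] [ 0.53524736 -0.38501437  0.171586  ]
-0.6 5 (np.float64(0.033), np.float64(0.366), np.float64(0.366))
-0.58 440 (np.float64(0.073), np.float64(0.366), np.float64(0.393))
-0.56 645 (np.float64(0.102), np.float64(0.366), np.float64(0.393))
-0.54 1011 (np.float64(0.168), np.float64(0.354), np.float64(0.508))
-0.52 1519 (np.float64(0.171), np.float64(0.355), np.float64(0.509))
-0.5 6427 (np.float64(0.172), np.float64(0.366), np.float64(0.535))
-0.48 4228 (np.float64(0.172), np.float64(0.366), np.float64(0.534))
-0.46 5713 (np.float64(0.171), np.float64(0.372), np.float64(0.53))
-0.44 0 0
-0.42 0 0
-0.4 18 (np.float64(0.04), np.float64(0.441), np.float64(0.466))
head 0.5 10 (array([ 0.495, -0.5  ,  0.15 ]), array([ 0.501, -0.497,  0.162]))
head 0.52 0 0
head 0.53 190 (array([ 0.531, -0.289,  0.231]), array([ 0.536, -0.227,  0.294]))
head 0.54 431 (array([ 0.534, -0.305,  0.231]), array([ 0.546, -0.222,  0.301]))
head 0.55 343 (array([ 0.544, -0.306,  0.232]), array([ 0.556, -0.221,  0.303]))
head 0.56 329 (array([ 0.554, -0.307,  0.232]), array([ 0.566, -0.22 ,  0.304]))
head 0.58 329 (array([ 0.574, -0.304,  0.231]), array([ 0.586, -0.218,  0.303]))
```

```bash
M='python3 -m inch'
$M '[{"linear":[0,0,-0.15],"twist":0,"gripper":0},{"linear":[0,0,-0.4],"twist":0,"gripper":0},{"linear":[0,0,-0.7],"twist":0,"gripper":0},{"linear":[0,0,-1.0],"twist":0,"gripper":0}]'
$M '[{"linear":[0,0,-0.2],"twist":0,"gripper":0},{"linear":[0,0,-0.33],"twist":0,"gripper":0},{"linear":[0,0,-0.41],"twist":0,"gripper":0},{"linear":[0,0,-0.45],"twist":0,"gripper":0},{"linear":[0,0,-0.45],"twist":0,"gripper":0},{"linear":[0,0,-0.45],"twist":0,"gripper":0}]'
python3 - <<'E'
from h import *
s=snap('scene','s13'); crop(s,(60,0,260,220),'c13',3); o=robot.get_obs(); print(o['tool_pos'],o['wrist_force'])
E
```

```text
time: 14.6
tool_pos: [0.4659, -0.3347, 0.1469]
ee_rot: [-3.14, 0.002, 3.09]
wrist_force: [-0.1, -0.7, -0.4]
width: 0.0005
time: 15.1
tool_pos: [0.4666, -0.3348, 0.1027]
ee_rot: [-3.14, 0.002, 3.091]
wrist_force: [-0.3, -0.5, 0.3]
width: 0.0004
[ 0.46684761 -0.33491083  0.10306979] [-0.86277499 -0.97755133  0.45238122]
```

View pics/c13.png

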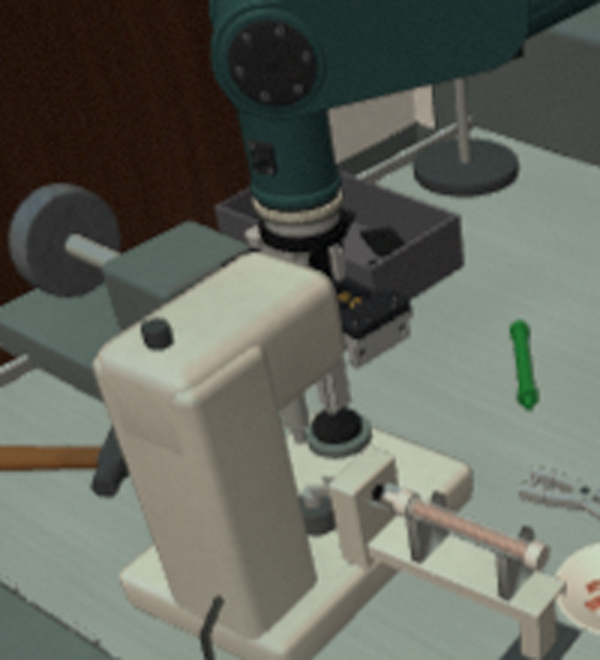

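```bash
M='python3 -m inch'
$M '[{"linear":[0,0,-0.03],"twist":0,"gripper":0},{"linear":[0,0,-0.06],"twist":0,"gripper":0},{"linear":[0,0,-0.09],"twist":0,"gripper":0},{"linear":[0,0,-0.11],"twist":0,"gripper":0},{"linear":[0,0,-0.13],"twist":0,"gripper":0},{"linear":[0,0,-0.13],"twist":0,"gripper":0}]'
$M '[{"linear":[0,0,-0.01],"twist":0,"gripper":0},{"linear":[0,0,-0.02],"twist":0,"gripper":0},{"linear":[0,0,-0.03],"twist":0,"gripper":0},{"linear":[0,0,-0.04],"twist":0,"gripper":0},{"linear":[0,0,-0.05],"twist":0,"gripper":0},{"linear":[0,0,-0.06],"twist":0,"gripper":0},{"linear":[0,0,-0.06],"twist":0,"gripper":0}]'
$M '[{"linear":[0,0,-0.01],"twist":0,"gripper":0},{"linear":[0,0,-0.02],"twist":0,"gripper":0},{"linear":[0,0,-0.03],"twist":0,"gripper":0},{"linear":[0,0,-0.03],"twist":0,"gripper":0}]'
```

```text
time: 15.65
tool_pos: [0.4664, -0.3343, 0.0885]
ee_rot: [-3.142, 0.0, 3.091]
wrist_force: [-0.8, 0.9, 2.4]
width: 0.0007
time: 16.23
tool_pos: [0.4664, -0.3343, 0.0832]
ee_rot: [-3.141, 0.0, 3.091]
wrist_force: [-2.6, 1.7, 6.4]
width: 0.0006
time: 16.57
tool_pos: [0.4665, -0.3344, 0.0831]
ee_rot: [-3.141, 0.001, 3.091]
wrist_force: [-4.4, 5.5, 16.1]
width: 0.0004
```

```bash
M='python3 -m inch'
$M '[{"linear":[0,0,-0.01],"twist":0,"gripper":0},{"linear":[0,0,-0.02],"twist":0,"gripper":0},{"linear":[0,0,-0.02],"twist":0,"gripper":0}]'
python3 - <<'E'
from h import *
s=snap('scene','s14'); crop(s,(130,120,230,190),'c14',7); o=robot.get_obs(); print(o['tool_pos'],o['wrist_force'])
crop(load('scene0'),(130,120,230,190),'c14b',7)
P=cloud(s)[128:160,155:190]; im=s['image'][128:160,155:190].astype(int).sum(-1)
for n in ('scene0','s13','s14'):
    s=load(n);P=cloud(s)[128:160,155:190].reshape(-1,3); c=s['image'][128:160,155:190].astype(int).sum(-1).ravel()
    t=P[(c<150)&(P[:,2]>.045)&(P[:,2]<.08)]; print(n,len(t),np.percentile(t[:,2],[10,50,90]))
E
```

```text
time: 16.82
tool_pos: [0.4665, -0.3344, 0.0829]
ee_rot: [-3.14, 0.002, 3.091]
wrist_force: [-6.8, 6.5, 24.0]
width: 0.0007
[ 0.46652811 -0.33442209  0.08290502] [-7.51295901  6.61533182 22.90887716]
scene0 152 [0.06307101 0.07072518 0.07290045]
s13 146 [0.06301022 0.07045896 0.07259023]
s14 83 [0.06114977 0.06312658 0.06468121]
```

View pics/c14.png

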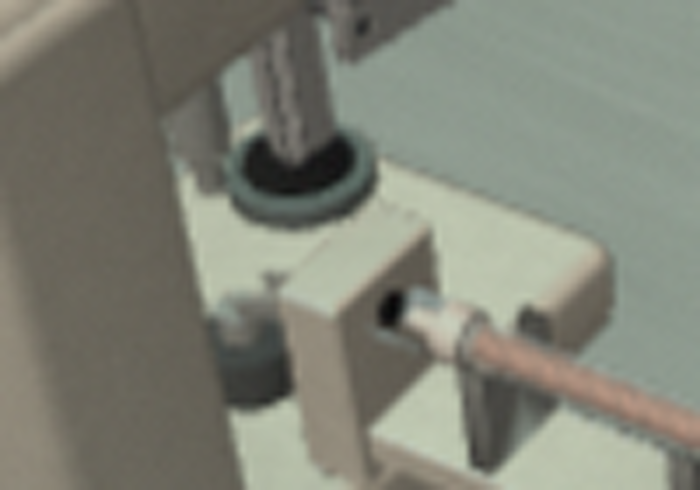

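View pics/c14b.png

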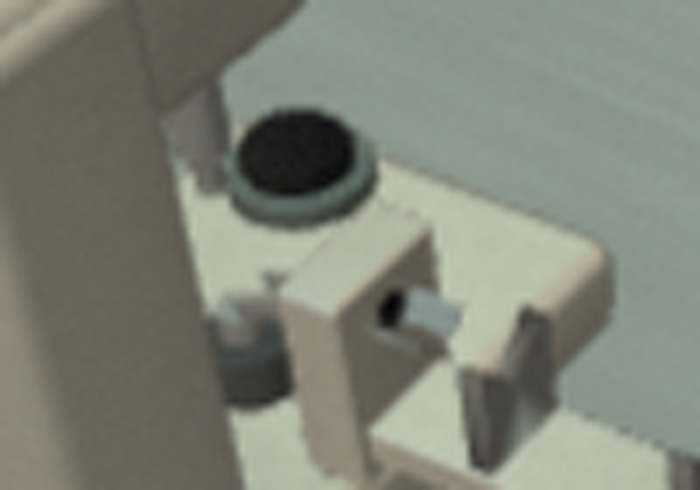

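```bash
M='python3 -m inch'
$M '[{"linear":[0,0,0.05],"twist":0,"gripper":0},{"linear":[0,0,0.1],"twist":0,"gripper":0},{"linear":[0,0,0.16],"twist":0,"gripper":0},{"linear":[0,0,0.25],"twist":0,"gripper":0},{"linear":[0,0,0.4],"twist":0,"gripper":0},{"linear":[0,0,0.7],"twist":0,"gripper":0},{"linear":[0,0,1.0],"twist":0,"gripper":0},{"linear":[0,0,1.0],"twist":0,"gripper":0}]'
$M '[{"linear":[0,0,0.3],"twist":0,"gripper":0},{"linear":[0,0,0.6],"twist":0,"gripper":0},{"linear":[0,0,0.7],"twist":0,"gripper":0},{"linear":[0,0,0.7],"twist":0,"gripper":0},{"linear":[0,0,0.7],"twist":0,"gripper":0},{"linear":[0,0,0.7],"twist":0,"gripper":0}]'
python3 - <<'E'
from h import *
s=snap('scene','s15'); crop(s,(100,100,270,230),'c15',4); snap('top','t15'); o=robot.get_obs(); print(o['tool_pos'],o['wrist_force'],o['qvel'].round(3))
for n in ('scene0','s15'):
    s=load(n);P=cloud(s)[128:160,155:190].reshape(-1,3); c=s['image'][128:160,155:190].astype(int).sum(-1).ravel()
    t=P[(c<150)&(P[:,2]>.045)&(P[:,2]<.08)]; print(n,len(t),np.percentile(t[:,2],[10,50,90]))
E
```

```text
time: 17.53
tool_pos: [0.4687, -0.3364, 0.1843]
ee_rot: [-3.134, 0.009, 3.091]
wrist_force: [0.2, -0.9, 1.3]
width: 0.0004
time: 18.03
tool_pos: [0.4657, -0.3338, 0.2448]
ee_rot: [3.139, -0.003, 3.091]
wrist_force: [0.5, 0.2, -0.6]
width: 0.0005
[ 0.46561158 -0.33369923  0.24469321] [0.29100302 0.53770073 0.00515731] [ 0.002 -0.002 -0.009  0.001  0.002  0.001]
scene0 152 [0.06307101 0.07072518 0.07290045]
s15 153 [0.06336503 0.07056319 0.07284331]
```

View pics/c15.png

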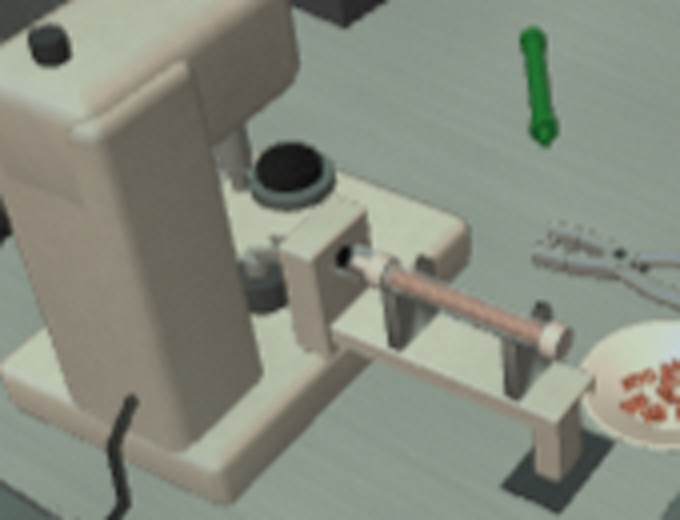

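View pics/t15.png

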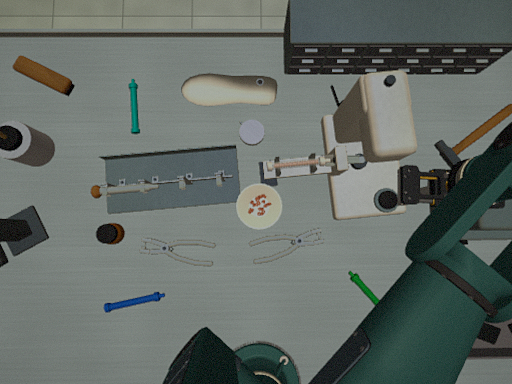

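Button is back up, the tube lies in the cradle with its outlet at the feed block, and the rest is unmoved.

```bash
python3 -c "
from bench import robot
print(robot.close_job())"
```

```text
the job is handed in; nothing more can be done
None
```

The job is done and handed in at about 18 s of the 48 s allowed. I pulled the tube straight forward out of its clips and laid it in the V cradle with its outlet at the feed block. I let go and backed off, pressed the black button right down, and let it come back up.

**Tube:** After release, the wrist camera showed it level in both V blocks, its axis about 115 mm up and its middle within 1 mm of the cradle point.

**Grip:** The grip was the fixed half force, about 30 N per finger against the 40 N limit. Set-down force was about 5 N. The gripper read 17 mm on the 18 mm tube, which I put down to slight compression or sensor offset.

**Button:** Its top dropped about 8 mm, with the force rising to 24 N against the stop, and returned to its starting height. The cameras put its top at about 69 mm up rather than the stated 65 mm, but the travel matched. I could not see whether an eyelet was actually picked up.

**The rest of the bench:** In the last top picture the punch, the look-alikes and everything else appear where they were, judged by eye. The arm is clear of everything, standing above the button.

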